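# Clear the reject and hold the heel mould shut

### The job

The lower half of the heel-lift mould still has a rejected cork heel lift sitting in its cavity: take it out and drop it into the open blue bin on the bench. Then pick up the loose upper mould half, lower it onto the two dowels with the tabs of both halves at the same end until the faces meet, and keep it pressed shut with a steady downward push of about 15 N: finish like that, still holding it pressed, without letting go. Leave the mug, the bottle and the tape roll where they are.

Things in the scene. Friction and masses are not known exactly. Their poses are not given: they have to be found in the camera images.
- seat (a point): Lower mould half: aluminium block 140 x 80 x 32 mm on a dark steel base plate 190 x 110 x 10 mm, bolted to the bench, cannot move. Point: centre of its upper (parting) face, 42 mm above the bench. x along its length towards a small tab (36 mm wide, sticks out 14 mm, flush with the face), z up. Cavity in the face: 66 (x) x 48 (y) mm, 8 mm deep.
- dowel (a point): Foot of the thicker dowel, on the lower half's face at its tab end: 14 mm diameter, 53 mm towards +x from the face's centre. The thinner one, 10 mm, stands 53 mm to the other side (-x). Both are steel, rise 22 mm above the face, and the radius tapers by 3.5 mm over the last 7 mm.
- top: Loose upper mould half, flat on the bench: aluminium plate 140 (x) x 80 x 25 mm thick, 0.55 kg, tab at its +x end as on the lower half. Origin: centre of its underside. Holes right through: 16.5 mm at x = +53 mm (tab end), 12.5 mm at x = -53 mm; it does not fit the wrong way round. 10 mm deep cavity below. Hard: nothing gives when pressed.
- handle (a point): Centre of the upper half's handle: a black bar 74 long (x) x 24 wide (y) x 22 mm high on two short posts over the middle of the plate. 54 mm above the plate's underside, 29 mm above its top; x towards the tab, z up. Fully home, it lies 54 mm straight above the centre of the lower half's face, x along that half's x.
- reject_mid (a point): Centre of the rejected heel lift, 14 mm above its underside: a hard block of pressed cork, 62 long (x, rounded end at +x) x 44 wide (y) x 28 mm high, 70 g. It starts in the lower half's cavity, lengthwise; 20 mm of it shows above the parting face, so grip only that part with the fingertips, across the width.
- bin: Open blue plastic bin fixed to the bench, 170 (x) x 130 (y) x 80 mm high outside, walls 4 mm. Origin at the centre of its underside on the bench. Upper half and bin stand left and right of the lower half, either way round.
- mug: Bystander: yellow mug, 76 mm across, 90 mm high, beyond the mould. Origin at the centre of its underside.
- bottle: Bystander: white bottle, 60 mm across, 150 mm high, beyond the mould. Origin at the centre of its underside.
- tape: Bystander: roll of tape lying flat, 100 mm across, 25 mm high, beyond the mould. Origin at the centre of its underside.
Not all that is in view belongs to the job. Of the things shaped like the part that bears reject_mid, the cork one is meant. What is shaped like the part that bears seat but turquoise is not meant.

How it is judged (in metres and radians):
On the way, in this order (a step that is already met when the one before it is completed fails the run):
1. the rejected heel lift lies in the bin, let go (x of reject_mid in the frame of bin between -0.075 and 0.075 m and y of reject_mid in the frame of bin between -0.058 and 0.058 m and z of reject_mid in the frame of bin between 0 and 0.05 m and contact force between the fingers and reject below 0.1 N), for 0.3 s.
2. the upper half is fully home on the dowels (x of handle in the frame of seat between -0.004 and 0.004 m and y of handle in the frame of seat between -0.004 and 0.004 m and z of handle in the frame of seat below 0.0565 m and angle between the x axis of handle and the x axis of seat, either way round below 0.06 rad and angle between the z axis of handle and the z axis of seat, either way round below 0.03 rad), for 0.2 s.
At the end, for the whole second after the job is handed in: Heel lift lying in the bin; upper half home on both dowels, tabs together (handle within 4 mm sideways, under 56.5 mm above the lower face, turned < 0.06 rad, tilted < 0.03 rad); fingers still on it, at rest, the halves pressed together with more than 11 N (its own weight is at most 6.5 N) (all of step 1 and all of step 2 and contact force between top and lower above 11 N and contact force between the fingers and top above 3 N and linear speed of top below 0.02 m/s); the arm keeps its last pose, push and grip.
It fails at once if a bystander (mug, bottle or tape roll) is moved by more than 30 mm (distance of any of mug, bottle, tape from where it was at the start of the episode above 0.03 m).
It also fails if it takes over 69 s, if anything falls off the work surface, if the arm or the gripper's body presses on something with over 40 N, if the wrist force passes 120 N, or if a joint passes its speed limit or range.

### The arm

A 6-joint arm with a two-finger parallel gripper is mounted at the origin on the work surface. World frame = base frame: x ahead of the robot, y to its left, z up, the work surface at z = 0. Lengths are in mm, angles in degrees, forces in N, time in s.
With the tool pointing down it reaches from about 300 to 850 mm from the base axis. Payload 4.2 kg.
Tool frame: the origin (TCP) lies between the finger pads; the fingertips stand 22 mm ahead of it and the grasp point (between the pads) lies 3 mm ahead of it (env.finger_overhang is the distance from the TCP to the fingertips, in mm); z points along the fingers, y is the line along which they close (so a half turn about z gives the same grasp; the last joint's range is limited). The gripper opens to 91 mm and grips with 3 to 60 N. Pads are 32 mm wide; open, the fingers measure 118 mm over their backs; the gripper's body (76 mm by 178 mm) begins 60 mm behind the grasp point.
Start: joints at [74.37, 18.312, 89.639, -0, 72.044, -1.146], TCP at [143.818, 556.738, 235.976] pointing down, gripper open.
Joint ranges: [-177.97, 177.97], [-48.28, 115.42], [12.27, 149.76], [-77.06, 257.06], [2.81, 150.46], [-146.56, 146.56]. Speed limits (degrees/s): [147.25, 147.25, 180, 180, 180, 180].

### API

Orientations are given as [roll, pitch, yaw] about the fixed x, y, z axes, in that order (R = Rz(yaw) Ry(pitch) Rx(roll)).
In Python, from workcell import state, cams, ticket, look_for, outline_of, env gives the robot as it stands.
- The arm moves only by the tool servo_tool, never from a script. Its argument "steps" is a list of rows, each a list of 3 entries, a list of its own where there are three numbers: the closure in counts, from 0 (fully open) to 255 (shut), then the shift along the tool's x, y, z in mm, then the turn, a rotation vector about the tool's x, y, z in rad. A call has exactly 10 rows; each row shifts and turns the commanded pose from where the row before left it, along the tool's axes as they then stand; what a row does not reach is not made up. A row lasts 1/10 s, in which the tool goes at most 50 mm and 8.59 degrees, less where a joint would pass 70% of its speed; a pose out of reach is approached as far as the arm can. A call with a gripper value outside its range is refused whole. The fingers move at their own pace and stop on an object; "squeeze" is the grip in N (left out, the last holds). Time passes only in rows, so rows that do not move let the fingers close, or fill a call up. It gives the time, the measured TCP pose, the force, the opening and the grip force at its end, in the units of the state.
- state(): the state, without advancing time (a new reading comes with each control period).
- cams.grab_frame(name): name is "side" or "top"; returns a dict with "color" (420x560x3 uint8, red, green, blue), "z_map" (420x560 float32, mm along the optical axis (not along the pixel's ray), 0 where there is no reading), "fovy" (degrees; the focal length in pixels is half the picture's height over the tangent of half this angle, whatever the lens; pixels are square), "cx", "cy" (the principal point, pixels), "eye" and "rotation" of the camera in the world. Camera axes: x right, y up, looking along -z (the intrinsics and any distortion apply to the point x, -y, -z); pixel columns grow to the right and rows downward; lengths in mm; the calibration is good to about 2 mm. A picture is of the moment at which its call begins.
- ticket.job_done(): hands the job in; it is judged then, once.
Trained networks look in a picture, given as the dict that the camera call returned (one of the last four; its "shot" number tells which), for a name from the list of things; names that differ only in an ending like _2 or _b are one class to them, and where a whole thing is asked for, a point or a joint stands for the part that bears it (a point fixed in the world has none). Each returns a list of dicts, best first, with "confidence" (0 to 1); they miss things now and then, are a little off and sometimes report something else, mostly with a low value. They report only what shows in the picture. A call takes as long as a camera call. They do not tell look-alikes from the thing itself.
- look_for(picture, thing): "at" ([column, row] in pixels, amid what is visible of it).
- outline_of(picture, thing): "pixels" (420x560 bool, what is visible of it) and "at" ([column, row] in pixels, amid what is visible of it).
The state is a dict: "time_s": time; "qpos": joint angles; "qvel": joint speeds; "effort": joint torques, N m; "ee_pos": TCP position; "ee_rot": TCP orientation; "force": force on the tool from outside, world axes, zero at the start; "torque": the same for the moment, N m; "gripper_width": finger opening in mm; "gripper_force": force on a finger pad.
Only numpy, scipy, OpenCV 4.12 (cv2) and the standard library are available. Lean on these libraries where they do the work, as an engineer would, in place of code of your own. Each camera call takes 0.05 s, during which the arm holds its last target. There are 200 camera calls.

## Working session

There is one attempt and no reset: what is moved stays moved. The work goes in short steps, Python scripts to look and compute and a tool call to move; the robot and the scene stay as the last step left them, time stands still between calls to the robot, and variables do not carry over. Pictures are saved under pics/ and viewed, at most 10 in all, crops included, and the job is handed in when it is done.

Besides the shell and the picture viewer there is one more tool, called after "Request:" in YAML: its name, and indented under it one key for each argument. servo_tool: Moves the arm, as the interface text tells. Its arguments: {"type":"object","properties":{"steps":{"type":"array","items":{"type":"array"}},"squeeze":{"type":"number"}},"required":["steps"]}

```bash
mkdir -p pics; ls
cat > h.py <<'E'
import numpy as np, cv2
from workcell import state, cams, ticket, look_for, outline_of, env
def pts(f):
    z=f["z_map"]; fl=z.shape[0]/2/np.tan(np.radians(f["fovy"])/2)
    v,u=np.mgrid[:z.shape[0],:z.shape[1]]
    c=np.dstack([(u-f["cx"])/fl*z,-(v-f["cy"])/fl*z,-z])
    w=c@np.array(f["rotation"]).T+np.array(f["eye"]); w[z==0]=np.nan
    return w
def save(f,n): cv2.imwrite("pics/"+n,f["color"][:,:,::-1])
E
python3 - <<'E'
from h import *
for n in("top","side"):
    f=cams.grab_frame(n); save(f,n+"0.png"); w=pts(f)
    print(n,{k:f[k] for k in f if k not in("color","z_map")})
    for t in("seat","dowel","top","handle","reject_mid","bin","mug","bottle","tape"):
        for o in look_for(f,t)[:3]:
            c,r=map(int,map(round,o["at"])); print(t,round(o["confidence"],2),c,r,w[r,c].round(0))
print(state())
E
```

```text
picsTraceback (most recent call last):
  File "<stdin>", line 3, in <module>
  File "h.py", line 7, in pts
    w=c@np.array(f["rotation"]).T+np.array(f["eye"]); w[z==0]=np.nan
      ~~~~~~~~~~~~~~~~~~~~~~~~~~~^~~~~~~~~~~~~~~~~~~
ValueError: operands could not be broadcast together with shapes (420,560) (3,)
```

Run:
```python
from h import *
f=cams.grab_frame("top"); print({k:f[k] for k in f if k not in("color","z_map")})
f=cams.grab_frame("side"); print({k:f[k] for k in f if k not in("color","z_map")})
```

```text
{'fovy': 57.138489664412404, 'cx': 278.80632477082827, 'cy': 206.14294983717767, 'eye': array([305.31744579,  -3.73121643, 985.26144381]), 'rotation': array([ 12.52656366,   0.14218943, -94.63327915]), 'shot': 2}
{'fovy': 51.52810258974722, 'cx': 275.54626873231666, 'cy': 205.58290974149713, 'eye': array([ 404.53052797, -739.6686898 ,  737.32526632]), 'rotation': array([49.00069142, -1.3444024 , -5.18061757]), 'shot': 3}
```

```bash
sed -i 's/np.array(f\["rotation"\])/Rotation.from_euler("xyz",f["rotation"],degrees=True).as_matrix()/; 1a from scipy.spatial.transform import Rotation' h.py
python3 - <<'E'
from h import *
for n in("top","side"):
    f=cams.grab_frame(n); save(f,n+"0.png"); w=pts(f)
    for t in("seat","dowel","top","handle","reject_mid","bin","mug","bottle","tape"):
        for o in look_for(f,t)[:3]:
            c,r=map(int,map(round,o["at"])); print(t,round(o["confidence"],2),c,r,w[r,c].round(0))
print(state())
E
```

```text
seat 0.91 414 322 [ 210. -315.   34.]
seat 0.66 266 205 [517.  13.  56.]
dowel 0.81 416 323 [ 208. -318.   36.]
dowel 0.65 263 208 [513.  22.  42.]
top 0.8 150 248 [434. 300.  55.]
handle 0.84 149 250 [428. 300.  63.]
reject_mid 0.94 265 195 [540.  14.  64.]
reject_mid 0.75 319 217 [ 481. -117.   28.]
bin 0.91 384 207 [ 498. -291.    8.]
mug 0.76 341 118 [ 754. -208.    8.]
bottle 0.67 176 128 [718. 219. 102.]
tape 0.89 262 105 [814.   4.   1.]
seat 0.97 296 230 [533. -25.  35.]
seat 0.68 136 373 [ 221. -355.   41.]
dowel 0.75 138 374 [ 224. -356.   40.]
top 0.55 251 154 [445. 307.  24.]
handle 0.69 251 153 [445. 312.  24.]
reject_mid 0.81 298 213 [540.   2.  64.]
reject_mid 0.6 280 268 [ 486. -131.   28.]
bin 0.82 293 323 [ 500. -253.    4.]
mug 0.73 406 285 [ 716. -237.   82.]
bottle 0.86 361 155 [734. 200.  82.]
tape 0.69 390 229 [758. -27.  26.]
{'time_s': 1.15, 'qpos': array([ 7.43690809e+01,  1.83115798e+01,  8.96390406e+01, -1.03382888e-03,
        7.20426382e+01, -1.14412375e+00]), 'qvel': array([ 0.02696041,  0.03033924,  0.02749881, -0.00019205,  0.01941813,
        0.08071776]), 'effort': array([-8.06187381e-04, -4.12373471e+01, -2.32226408e+01,  7.26940879e-02,
        3.78530484e-02, -6.33767300e-06]), 'ee_pos': array([143.83292284, 556.7416284 , 235.97886337]), 'ee_rot': array([1.79993280e+02, 1.11791649e-03, 1.65513523e+02]), 'force': array([-0.46258348,  0.11921593,  0.69713714]), 'torque': array([ 0.04221825, -0.02861557,  0.00143589]), 'gripper_force': 0.0, 'gripper_width': 91.09856583249088}
```

View pics/top0.png

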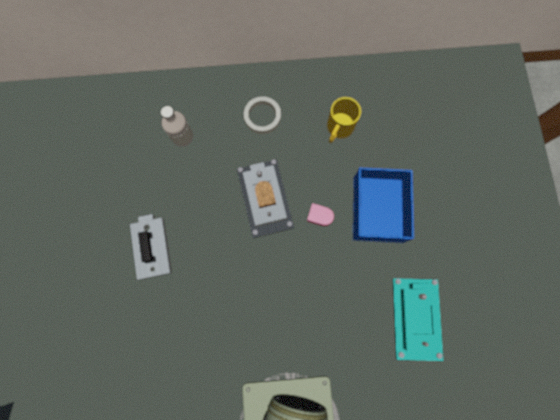

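View pics/side0.png

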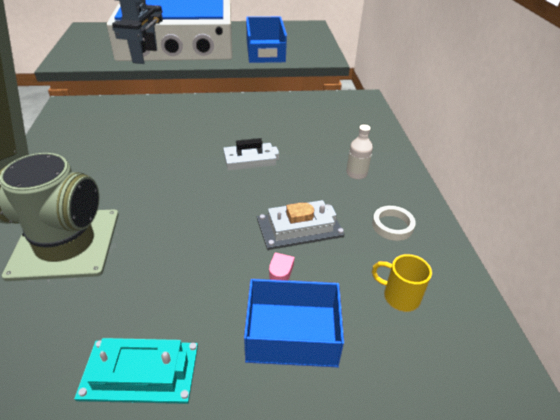

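```bash
cat >> h.py <<'E'
def rect(w,c,rad,z0,z1):
    m=(w[...,2]>z0)&(w[...,2]<z1)&(np.hypot(w[...,0]-c[0],w[...,1]-c[1])<rad)
    p=w[m]; 
    if len(p)<8: return len(p)
    lo=cv2.minAreaRect(p[:,:2].astype(np.float32))
    b=cv2.boxPoints(lo); e=b[1]-b[0]; g=b[2]-b[1]
    if np.hypot(*e)<np.hypot(*g): e,g=g,e
    a=np.degrees(np.arctan2(e[1],e[0])); a=(a+90)%180-90
    return len(p),"ctr",np.round(lo[0],1),"LxW",np.round([np.hypot(*e),np.hypot(*g)],1),"ang",round(float(a),1),"z",np.round(np.percentile(p[:,2],[10,50,90]),1),"mean",p[:,:2].mean(0).round(1)
E
python3 - <<'E'
from h import *
for n in("top","side"):
    f=cams.grab_frame(n); w=pts(f); print(n)
    B=(523,12); T=(435,302)
    print("base",rect(w,B,125,4,16)); print("face",rect(w,B,110,36,48)); print("cork",rect(w,B,60,55,70))
    print("plate",rect(w,T,110,19,31)); print("handle",rect(w,T,70,55,75)); print("bin rim",rect(w,(500,-280),140,72,90)); print("binfloor",rect(w,(500,-280),90,-5,20))
    print("bench",np.nanpercentile(w[250:300,200:260,2],[5,50,95]))
    print("dowels",rect(w,B,110,48,54))
E
```

```text
top
base (1267, 'ctr', array([526.3,  11.6]), 'LxW', array([241.2, 225. ], dtype=float32), 'ang', -3.9, 'z', array([ 5.3, 10.6, 13.1]), 'mean', array([524.1,  13.2]))
face (1290, 'ctr', array([553.7,  18.4]), 'LxW', array([155.1,  79.8], dtype=float32), 'ang', 9.3, 'z', array([40.4, 42.7, 45. ]), 'mean', array([548.1,  17.5]))
cork (414, 'ctr', array([533.5,  13.9]), 'LxW', array([86.9, 43.7], dtype=float32), 'ang', 9.7, 'z', array([60.4, 62.8, 64.8]), 'mean', array([542.6,  15.6]))
plate (1470, 'ctr', array([444.6, 313.6]), 'LxW', array([153.9,  81.9], dtype=float32), 'ang', 7.2, 'z', array([22.9, 25.3, 27.6]), 'mean', array([439.2, 309.7]))
handle (340, 'ctr', array([437.5, 312.1]), 'LxW', array([74.3, 25.6], dtype=float32), 'ang', 7.2, 'z', array([61.2, 64.9, 67.6]), 'mean', array([436.7, 310.9]))
bin rim (581, 'ctr', array([ 494. , -273.9]), 'LxW', array([170.6, 131.4], dtype=float32), 'ang', -7.5, 'z', array([74.5, 80. , 82.5]), 'mean', array([ 495.6, -277.6]))
binfloor (2762, 'ctr', array([ 500. , -279.9]), 'LxW', array([178.7, 151.7], dtype=float32), 'ang', 82.8, 'z', array([2
[... 915 characters left out ...]
195, 'ctr', array([439.5, 310.8]), 'LxW', array([73.5, 26.6], dtype=float32), 'ang', 7.6, 'z', array([57.4, 64.8, 67.1]), 'mean', array([439.2, 307.5]))
bin rim (1167, 'ctr', array([ 495.5, -274. ]), 'LxW', array([170. , 133.1], dtype=float32), 'ang', -7.5, 'z', array([73.6, 79.7, 82.1]), 'mean', array([ 496.1, -281.3]))
binfloor (4122, 'ctr', array([ 493.7, -289.6]), 'LxW', array([162.6, 158.9], dtype=float32), 'ang', -7.3, 'z', array([ 1.1,  5.1, 10. ]), 'mean', array([ 498.4, -279.4]))
bench [-0.9965753   1.16305429 50.01390492]
dowels (69, 'ctr', array([548.6,   7.9]), 'LxW', array([113.5,  39.4], dtype=float32), 'ang', -2.8, 'z', array([48.5, 50.9, 53.1]), 'mean', array([551.6,   4.5]))
```

```bash
cat >> h.py <<'E'
def to(x,y,z,yaw):
    s=state(); R=Rotation.from_euler("xyz",s["ee_rot"],degrees=True)
    G=Rotation.from_euler("xyz",[180,0,yaw],degrees=True)
    d=np.array([x,y,z])-s["ee_pos"]
    print("t",round(s["time_s"],2),"pos",s["ee_pos"].round(1),"rpy",s["ee_rot"].round(2),"w",round(s["gripper_width"],1),"F",s["force"].round(1),"g",round(s["gripper_force"],1))
    print("shift now-axes",R.inv().apply(d).round(1),"after-turn axes",G.inv().apply(d).round(1),"turn",(R.inv()*G).as_rotvec().round(4))
E
python3 - <<'E'
from h import *
to(546,16,236,189.2)
E
```

```text
t 1.25 pos [143.8 556.7 236. ] rpy [179.99  -0.   165.52] w 91.1 F [ 0.5 -0.   0.7] g 0.0
shift now-axes [-5.246e+02 -4.230e+02 -1.000e-01] after-turn axes [-310.5 -598.1   -0. ] turn [ 1.000e-04  0.000e+00 -4.134e-01]
```

Request:
servo_tool:
  steps:
    - [0, [0, 0, 0], [0, 0, -0.138]]
    - [0, [0, 0, 0], [0, 0, -0.138]]
    - [0, [0, 0, 0], [0, 0, -0.138]]
    - [0, [-20, -39, 0], [0, 0, 0]]
    - [0, [-20, -39, 0], [0, 0, 0]]
    - [0, [-20, -39, 0], [0, 0, 0]]
    - [0, [-20, -39, 0], [0, 0, 0]]
    - [0, [-20, -39, 0], [0, 0, 0]]
    - [0, [-20, -39, 0], [0, 0, 0]]
    - [0, [-20, -39, 0], [0, 0, 0]]

```text
time_s: 2.25
ee_pos: [326.6, 308.3, 236.2]
ee_rot: [180.0, 0.0, -170.7]
force: [0.5, 1.1, 0.6]
gripper_width: 90.9
gripper_force: 0.0
```

Run:
```python
from h import *
to(546,16,130,189.2)
```

```text
t 2.25 pos [326.6 308.3 236.2] rpy [ 1.7997e+02  4.0000e-02 -1.7074e+02] w 90.9 F [0.5 1.1 0.6] g 0.0
shift now-axes [-169.4 -323.8  106.2] after-turn axes [-169.8 -323.6  106.2] turn [0.0005 0.0008 0.001 ]
```

Request:
servo_tool:
  steps:
    - [0, [-18, -35, 5], [0, 0, 0]]
    - [0, [-18, -35, 5], [0, 0, 0]]
    - [0, [-18, -35, 5], [0, 0, 0]]
    - [0, [-18, -35, 5], [0, 0, 0]]
    - [0, [-18, -35, 10], [0, 0, 0]]
    - [0, [-18, -35, 20], [0, 0, 0]]
    - [0, [-18, -35, 20], [0, 0, 0]]
    - [0, [-18, -35, 20], [0, 0, 0]]
    - [0, [-18, -36, 20], [0, 0, 0]]
    - [0, [0, 0, 0], [0, 0, 0]]

```text
time_s: 3.25
ee_pos: [537.6, 20.5, 123.3]
ee_rot: [-180.0, -0.2, -171.0]
force: [-1.1, 0.1, 0.0]
gripper_width: 91.4
gripper_force: 0.0
```

Run:
```python
from h import *
to(546,16,67,189.2)
f=cams.grab_frame("side"); save(f,"s1.png"); cv2.imwrite("pics/s1c.png",cv2.resize(f["color"][130:280,200:380,::-1],None,fx=4,fy=4))
```

```text
t 3.25 pos [537.6  20.5 123.3] rpy [-1.7996e+02 -1.7000e-01 -1.7100e+02] w 91.4 F [-1.1  0.1  0. ] g 0.0
shift now-axes [-7.8 -5.7 56.3] after-turn axes [-7.6 -5.7 56.3] turn [-0.0007 -0.0029 -0.0035]
```

View pics/s1c.png

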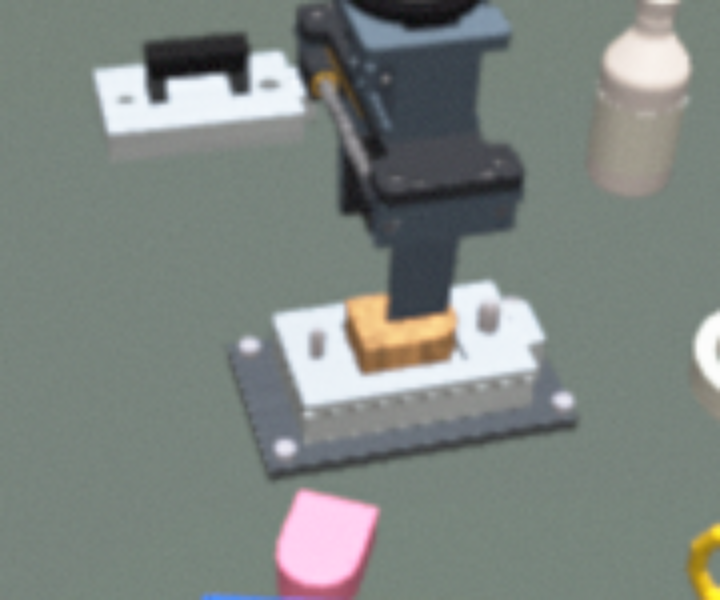

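Request:
servo_tool:
  steps:
    - [0, [0, 0, 10], [0, 0, 0]]
    - [0, [0, 0, 10], [0, 0, 0]]
    - [0, [0, 0, 10], [0, 0, 0]]
    - [0, [0, 0, 10], [0, 0, 0]]
    - [0, [0, 0, 0], [0, 0, 0]]
    - [0, [0, 0, 0], [0, 0, 0]]
    - [0, [0, 0, 0], [0, 0, 0]]
    - [0, [0, 0, 0], [0, 0, 0]]
    - [0, [0, 0, 0], [0, 0, 0]]
    - [0, [0, 0, 0], [0, 0, 0]]

```text
time_s: 4.3
ee_pos: [536.6, 23.8, 86.2]
ee_rot: [-180.0, 0.0, -170.8]
force: [-0.1, -0.3, -0.3]
gripper_width: 91.1
gripper_force: 0.0
```

Run:
```python
from h import *
to(546,16,67,189.2)
```

```text
t 4.3 pos [536.6  23.8  86.2] rpy [-1.8000e+02  3.0000e-02 -1.7077e+02] w 91.1 F [-0.1 -0.3 -0.3] g 0.0
shift now-axes [-8.  -9.2 19.2] after-turn axes [-8.1 -9.2 19.2] turn [-0.      0.0005  0.0006]
```

Request:
servo_tool:
  steps:
    - [0, [-8, -9.2, 0], [0, 0, 0]]
    - [0, [0, 0, 10], [0, 0, 0]]
    - [0, [0, 0, 9], [0, 0, 0]]
    - [0, [0, 0, 0], [0, 0, 0]]
    - [0, [0, 0, 0], [0, 0, 0]]
    - [230, [0, 0, 0], [0, 0, 0]]
    - [230, [0, 0, 0], [0, 0, 0]]
    - [230, [0, 0, 0], [0, 0, 0]]
    - [230, [0, 0, 0], [0, 0, 0]]
    - [230, [0, 0, 0], [0, 0, 0]]
  squeeze: 25

```text
time_s: 5.3
ee_pos: [545.9, 16.1, 67.1]
ee_rot: [180.0, 0.0, -170.8]
force: [-0.6, 0.4, 0.2]
gripper_width: 53.9
gripper_force: 0.0
```

Request:
servo_tool:
  steps:
    - [230, [0, 0, 0], [0, 0, 0]]
    - [230, [0, 0, 0], [0, 0, 0]]
    - [230, [0, 0, 0], [0, 0, 0]]
    - [230, [0, 0, -5], [0, 0, 0]]
    - [230, [0, 0, -5], [0, 0, 0]]
    - [230, [0, 0, -5], [0, 0, 0]]
    - [230, [0, 0, -10], [0, 0, 0]]
    - [230, [0, 0, -10], [0, 0, 0]]
    - [230, [0, 0, -15], [0, 0, 0]]
    - [230, [0, 0, 0], [0, 0, 0]]
  squeeze: 25

```text
time_s: 6.3
ee_pos: [547.4, 16.1, 119.5]
ee_rot: [-180.0, 0.3, -170.8]
force: [-0.4, 0.2, 0.4]
gripper_width: 43.7
gripper_force: 25.0
```

Run:
```python
from h import *
to(495,-274,170,172.5)
```

```text
t 6.3 pos [547.4  16.1 119.5] rpy [-179.96    0.3  -170.76] w 43.7 F [-0.4  0.2  0.4] g 25.0
shift now-axes [  98.1 -277.9  -50.8] after-turn axes [  14.1 -294.5  -50.5] turn [1.000e-04 5.300e-03 2.921e-01]
```

Request:
servo_tool:
  steps:
    - [230, [0, 0, -25], [0, 0, 0.146]]
    - [230, [0, 0, -25], [0, 0, 0.146]]
    - [230, [2, -42, 0], [0, 0, 0]]
    - [230, [2, -42, 0], [0, 0, 0]]
    - [230, [2, -42, 0], [0, 0, 0]]
    - [230, [2, -42, 0], [0, 0, 0]]
    - [230, [2, -42, 0], [0, 0, 0]]
    - [230, [2, -42, 0], [0, 0, 0]]
    - [230, [2, -42, 0], [0, 0, 0]]
    - [230, [0, 0, 0], [0, 0, 0]]

```text
time_s: 7.3
ee_pos: [492.7, -278.1, 166.6]
ee_rot: [-179.9, 0.0, 172.2]
force: [-0.4, 0.7, -1.0]
gripper_width: 43.7
gripper_force: 25.0
```

Request:
servo_tool:
  steps:
    - [230, [0, 0, 0], [0, 0, 0]]
    - [230, [0, 0, 15], [0, 0, 0]]
    - [230, [0, 0, 15], [0, 0, 0]]
    - [230, [0, 0, 0], [0, 0, 0]]
    - [230, [0, 0, 0], [0, 0, 0]]
    - [230, [0, 0, 0], [0, 0, 0]]
    - [230, [0, 0, 0], [0, 0, 0]]
    - [230, [0, 0, 0], [0, 0, 0]]
    - [230, [0, 0, 0], [0, 0, 0]]
    - [230, [0, 0, 0], [0, 0, 0]]

```text
time_s: 8.3
ee_pos: [493.6, -273.7, 137.1]
ee_rot: [-180.0, 0.0, 172.5]
force: [-0.0, 0.9, -0.2]
gripper_width: 43.9
gripper_force: 25.0
```

Run:
```python
from h import *
to(495,-274,70,172.5)
```

```text
t 8.3 pos [ 493.6 -273.7  137.1] rpy [-1.800e+02  2.000e-02  1.725e+02] w 43.9 F [-0.   0.9 -0.2] g 25.0
shift now-axes [-1.4 -0.2 67.1] after-turn axes [-1.4 -0.2 67.1] turn [-0.      0.0003  0.    ]
```

Request:
servo_tool:
  steps:
    - [230, [0, 0, 20], [0, 0, 0]]
    - [230, [0, 0, 20], [0, 0, 0]]
    - [230, [0, 0, 18], [0, 0, 0]]
    - [230, [0, 0, 10], [0, 0, 0]]
    - [230, [0, 0, 0], [0, 0, 0]]
    - [85, [0, 0, 0], [0, 0, 0]]
    - [85, [0, 0, 0], [0, 0, 0]]
    - [85, [0, 0, 0], [0, 0, 0]]
    - [85, [0, 0, 0], [0, 0, 0]]
    - [85, [0, 0, 0], [0, 0, 0]]

```text
time_s: 9.3
ee_pos: [493.7, -273.7, 69.3]
ee_rot: [-180.0, 0.0, 172.5]
force: [0.4, -0.4, -0.1]
gripper_width: 60.7
gripper_force: 0.0
```

Request:
servo_tool:
  steps:
    - [85, [0, 0, -20], [0, 0, 0]]
    - [85, [0, 0, -20], [0, 0, 0]]
    - [85, [0, 0, -30], [0, 0, 0]]
    - [85, [0, 0, -30], [0, 0, 0]]
    - [85, [0, 0, -30], [0, 0, 0]]
    - [85, [0, 30, 0], [0, 0, -0.13]]
    - [85, [0, 30, 0], [0, 0, -0.13]]
    - [85, [0, 40, 0], [0, 0, 0]]
    - [85, [0, 40, 0], [0, 0, 0]]
    - [85, [0, 40, 0], [0, 0, 0]]

```text
time_s: 10.3
ee_pos: [481.6, -93.5, 199.1]
ee_rot: [180.0, 0.0, -172.6]
force: [0.0, 0.1, -0.0]
gripper_width: 61.1
gripper_force: 0.0
```

Run:
```python
from h import *
to(438.5,312,200,187.4)
f=cams.grab_frame("top"); w=pts(f)
for o in look_for(f,"reject_mid"):
    c,r=map(int,map(round,o["at"])); print(round(o["confidence"],2),c,r,w[r,c].round(0),f["color"][r,c])
B=(547,17); T=(438,312)
print("plate",rect(w,T,110,19,31)); print("handle",rect(w,T,70,55,75))
save(f,"t2.png")
```

```text
t 10.3 pos [481.6 -93.5 199.1] rpy [ 1.8000e+02  3.0000e-02 -1.7263e+02] w 61.1 F [ 0.   0.1 -0. ] g 0.0
shift now-axes [ -9.2 407.7  -0.9] after-turn axes [ -9.4 407.7  -0.9] turn [ 0.0001  0.0005 -0.0005]
0.58 327 213 [ 490. -139.   29.] [182 144 156]
0.23 151 249 [432. 300.  50.] [88 92 96]
0.21 173 127 [719. 225. 105.] [164 153 144]
plate (1469, 'ctr', array([444.8, 313.6]), 'LxW', array([154.4,  81.5], dtype=float32), 'ang', 6.8, 'z', array([23. , 25.3, 27.5]), 'mean', array([439. , 309.9]))
handle (337, 'ctr', array([437.9, 312.2]), 'LxW', array([74.4, 24.7], dtype=float32), 'ang', 6.9, 'z', array([61.9, 65.1, 67.2]), 'mean', array([436.9, 311.1]))
```

View pics/t2.png

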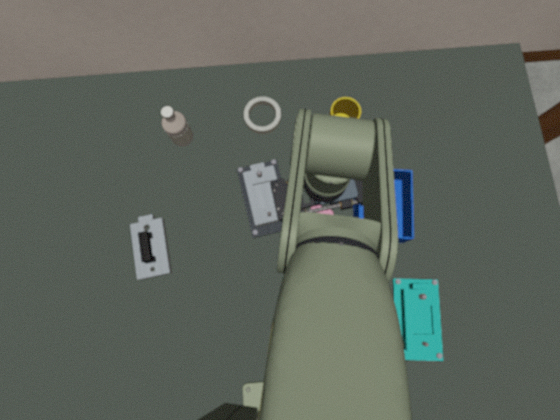

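Request:
servo_tool:
  steps:
    - [85, [-1, 45, 0], [0, 0, 0]]
    - [85, [-1, 45, 0], [0, 0, 0]]
    - [85, [-1, 45, 0], [0, 0, 0]]
    - [85, [-1, 45, 0], [0, 0, 0]]
    - [85, [-1, 45, 0], [0, 0, 0]]
    - [85, [-1, 45, 0], [0, 0, 0]]
    - [85, [-1, 45, 0], [0, 0, 0]]
    - [85, [-1, 45, 0], [0, 0, 0]]
    - [85, [0, 0, 30], [0, 0, 0]]
    - [85, [0, 0, 30], [0, 0, 0]]

```text
time_s: 11.4
ee_pos: [444.6, 264.7, 139.0]
ee_rot: [179.9, 0.2, -172.4]
force: [0.0, -0.3, -0.8]
gripper_width: 60.9
gripper_force: 0.0
```

Run:
```python
from h import *
for n in("top","side"):
    f=cams.grab_frame(n); w=pts(f); print(n)
    for o in look_for(f,"reject_mid"):
        c,r=map(int,map(round,o["at"])); print(round(o["confidence"],2),c,r,w[r,c].round(0),f["color"][r,c])
    B=(547,17)
    F=w[(w[...,2]>39)&(w[...,2]<46)&(np.hypot(w[...,0]-547,w[...,1]-17)<100)]
    print("face",rect(w,B,100,39,46)); print("d1",rect(w,(600,25),25,52,70)); print("d2",rect(w,(495,8),25,52,70))
to(438.5,312,57,187.2)
```

```text
top
0.58 322 217 [ 480. -125.   29.] [207 160 181]
0.4 341 121 [ 747. -208.    5.] [208 197  65]
face (1212, 'ctr', array([553.7,  18.3]), 'LxW', array([154.7,  79.9], dtype=float32), 'ang', 9.2, 'z', array([40.7, 42.8, 44.7]), 'mean', array([548.5,  17.7]))
d1 (26, 'ctr', array([597.8,  25.7]), 'LxW', array([12., 11.], dtype=float32), 'ang', -50.0, 'z', array([56. , 61.9, 64.8]), 'mean', array([597.4,  25.8]))
d2 (14, 'ctr', array([494.1,   8.5]), 'LxW', array([7.3, 7.3], dtype=float32), 'ang', 81.2, 'z', array([55.9, 60.9, 63.2]), 'mean', array([493.4,   8.6]))
side
0.95 292 325 [ 494. -277.   34.] [222 169 115]
0.87 279 267 [ 484. -129.   29.] [255 203 238]
0.67 405 282 [ 714. -234.   87.] [171 142  24]
0.63 250 154 [442. 307.  24.] [234 242 247]
face (1044, 'ctr', array([555.6,  18.2]), 'LxW', array([155.5,  85.6], dtype=float32), 'ang', 9.5, 'z', array([41.1, 43.1, 44.7]), 'mean', array([551. ,  13.5]))
d1 (33, 'ctr', array([599.4,  22.7]), 'LxW', array([12.1, 10.6], dtype=float32), 'ang', -11.8, 'z', array([54.7, 60.2, 65.1]), 'mean', array([599.6,  22.5]))
d2 (19, 'ctr', array([495.1,   6.4]), 'LxW', array([8.1, 7.2], dtype=float32), 'ang', 84.5, 'z', array([54.4, 60.5, 63.1]), 'mean', array([495.5,   6.2]))
t 11.6 pos [444.1 262.8 139.2] rpy [-1.7999e+02 -1.0000e-02 -1.7262e+02] w 60.8 F [-0.5  0.2  0.2] g 0.0
shift now-axes [-0.7 49.5 82.2] after-turn axes [-0.6 49.5 82.2] turn [-0.0002 -0.0002  0.0031]
```

Request:
servo_tool:
  steps:
    - [85, [-0.2, 25, 0], [0, 0, 0.004]]
    - [85, [0, 24.9, 0], [0, 0, 0]]
    - [85, [0, 0, 0], [0, 0, 0]]
    - [85, [0, 0, 20], [0, 0, 0]]
    - [85, [0, 0, 20], [0, 0, 0]]
    - [85, [0, 0, 15], [0, 0, 0]]
    - [85, [0, 0, 0], [0, 0, 0]]
    - [85, [0, 0, 0], [0, 0, 0]]
    - [85, [0, 0, 0], [0, 0, 0]]
    - [85, [0, 0, 0], [0, 0, 0]]

```text
time_s: 12.6
ee_pos: [438.2, 312.9, 85.2]
ee_rot: [179.9, 0.1, -172.8]
force: [0.1, 0.3, 0.7]
gripper_width: 61.0
gripper_force: 0.0
```

Run:
```python
from h import *
to(438,312.4,57,187.1)
```

```text
t 12.6 pos [438.2 312.9  85.2] rpy [ 1.7994e+02  1.2000e-01 -1.7283e+02] w 61.0 F [0.1 0.3 0.7] g 0.0
shift now-axes [ 0.3 -0.5 28.2] after-turn axes [ 0.3 -0.5 28.2] turn [0.0011 0.0021 0.0012]
```

Request:
servo_tool:
  steps:
    - [85, [0.2, -0.5, 10], [0, 0, 0]]
    - [85, [0, 0, 10], [0, 0, 0]]
    - [85, [0, 0, 8], [0, 0, 0]]
    - [85, [0, 0, 0], [0, 0, 0]]
    - [85, [0, 0, 0], [0, 0, 0]]
    - [250, [0, 0, 0], [0, 0, 0]]
    - [250, [0, 0, 0], [0, 0, 0]]
    - [250, [0, 0, 0], [0, 0, 0]]
    - [250, [0, 0, 0], [0, 0, 0]]
    - [250, [0, 0, 0], [0, 0, 0]]
  squeeze: 50

```text
time_s: 13.6
ee_pos: [437.4, 312.3, 56.1]
ee_rot: [180.0, 0.0, -172.8]
force: [-1.5, 4.8, -4.0]
gripper_width: 23.9
gripper_force: 32.5
```

Request:
servo_tool:
  steps:
    - [250, [0, 0, 0], [0, 0, 0]]
    - [250, [0, 0, 0], [0, 0, 0]]
    - [250, [0, 0, -5], [0, 0, 0]]
    - [250, [0, 0, -15], [0, 0, 0]]
    - [250, [0, 0, -20], [0, 0, 0]]
    - [250, [0, 0, -30], [0, 0, 0]]
    - [250, [0, 0, -30], [0, 0, 0]]
    - [250, [0, 0, 0], [0, 0, 0]]
    - [250, [0, 0, 0], [0, 0, 0]]
    - [250, [0, 0, 0], [0, 0, 0]]
  squeeze: 50

```text
time_s: 14.6
ee_pos: [435.9, 311.2, 153.7]
ee_rot: [-179.9, -0.2, -172.8]
force: [-0.7, 0.0, -5.9]
gripper_width: 23.8
gripper_force: 50.0
```

Run:
```python
from h import *
to(547,17,157,189.3)
s=state(); p=s["ee_pos"]
for n in("top","side"):
    f=cams.grab_frame(n); w=pts(f); print(n)
    print("plate",rect(w,p,110,p[2]-40,p[2]-26)); print("handle",rect(w,p,45,p[2]-6,p[2]+13))
```

```text
t 14.6 pos [435.9 311.2 153.7] rpy [-179.88   -0.25 -172.83] w 23.8 F [-0.7  0.  -5.9] g 50.0
shift now-axes [ -73.5 -305.8   -3. ] after-turn axes [ -62.1 -308.3   -3.3] turn [-0.0021 -0.0043 -0.0371]
top
plate (832, 'ctr', array([442.7, 312.1]), 'LxW', array([154.4,  78.7], dtype=float32), 'ang', 8.6, 'z', array([120.6, 123.1, 125.2]), 'mean', array([409. , 302.2]))
handle (62, 'ctr', array([414.4, 303. ]), 'LxW', array([35.4, 28.1], dtype=float32), 'ang', -80.6, 'z', array([151.5, 161.3, 164.5]), 'mean', array([405.9, 304.4]))
side
plate (766, 'ctr', array([444.5, 312. ]), 'LxW', array([153.7,  86.8], dtype=float32), 'ang', 7.1, 'z', array([117.6, 123.2, 125.1]), 'mean', array([441.2, 297.5]))
handle (200, 'ctr', array([437.8, 303. ]), 'LxW', array([72.6, 37.9], dtype=float32), 'ang', 6.4, 'z', array([150.4, 159.1, 164.4]), 'mean', array([436.2, 298.1]))
```

Request:
servo_tool:
  steps:
    - [250, [0, 0, 0], [0, 0, -0.037]]
    - [250, [-4, -20, 0], [0, 0, 0]]
    - [250, [-7, -36, 0], [0, 0, 0]]
    - [250, [-8, -36, 0], [0, 0, 0]]
    - [250, [-8, -36, 0], [0, 0, 0]]
    - [250, [-8, -36, 0], [0, 0, 0]]
    - [250, [-8, -36, 0], [0, 0, 0]]
    - [250, [-8, -36, 0], [0, 0, 0]]
    - [250, [-7, -36, 0], [0, 0, 0]]
    - [250, [-4, -30, 0], [0, 0, 0]]

```text
time_s: 15.7
ee_pos: [547.5, 22.2, 154.6]
ee_rot: [180.0, -0.1, -170.7]
force: [0.2, 1.0, -4.7]
gripper_width: 23.8
gripper_force: 50.0
```

Request:
servo_tool:
  steps:
    - [250, [0, 0, 0], [0, 0, 0]]
    - [250, [0, 0, 0], [0, 0, 0]]
    - [250, [0, 0, 0], [0, 0, 0]]
    - [250, [0, 0, 0], [0, 0, 0]]
    - [250, [0, 0, 0], [0, 0, 0]]
    - [250, [0, 0, 0], [0, 0, 0]]
    - [250, [0, 0, 0], [0, 0, 0]]
    - [250, [0, 0, 0], [0, 0, 0]]
    - [250, [0, 0, 0], [0, 0, 0]]
    - [250, [0, 0, 0], [0, 0, 0]]

```text
time_s: 16.7
ee_pos: [547.3, 24.1, 156.0]
ee_rot: [180.0, 0.0, -170.7]
force: [0.2, -0.5, -5.6]
gripper_width: 23.7
gripper_force: 50.0
```

Run:
```python
from h import *
to(547,17,130,189.3)
s=state(); p=s["ee_pos"]
for n in("top","side"):
    f=cams.grab_frame(n); w=pts(f); print(n)
    print("plate",rect(w,p,110,p[2]-40,p[2]-26))
```

```text
t 16.7 pos [547.3  24.1 156. ] rpy [ 179.99    0.   -170.71] w 23.7 F [ 0.2 -0.5 -5.6] g 50.0
shift now-axes [ 1.5 -7.  26. ] after-turn axes [ 1.4 -7.  26. ] turn [ 0.0001  0.0001 -0.0001]
top
plate 0
side
plate (1201, 'ctr', array([555.9,  25. ]), 'LxW', array([155.2,  84.1], dtype=float32), 'ang', 8.3, 'z', array([120.3, 125.7, 127.4]), 'mean', array([549.2,   9.9]))
```

Request:
servo_tool:
  steps:
    - [250, [0.4, -3.5, 0], [0, 0, 0]]
    - [250, [0.4, -3.4, 0], [0, 0, 0]]
    - [250, [0, 0, 8], [0, 0, 0]]
    - [250, [0, 0, 8], [0, 0, 0]]
    - [250, [0, 0, 8], [0, 0, 0]]
    - [250, [0, 0, 6], [0, 0, 0]]
    - [250, [0, 0, 0], [0, 0, 0]]
    - [250, [0, 0, 0], [0, 0, 0]]
    - [250, [0, 0, 0], [0, 0, 0]]
    - [250, [0, 0, 0], [0, 0, 0]]

```text
time_s: 17.8
ee_pos: [547.9, 17.3, 126.3]
ee_rot: [-180.0, 0.1, -170.7]
force: [-0.4, 0.3, -5.4]
gripper_width: 23.9
gripper_force: 50.0
```

Run:
```python
from h import *
to(547,17.2,98.5,189.3)
f=cams.grab_frame("side"); w=pts(f); p=state()["ee_pos"]
print("plate",rect(w,p,110,p[2]-40,p[2]-26))
cv2.imwrite("pics/s3c.png",cv2.resize(f["color"][130:280,200:380,::-1],None,fx=4,fy=4))
```

```text
t 17.8 pos [547.9  17.3 126.3] rpy [-1.800e+02  5.000e-02 -1.707e+02] w 23.9 F [-0.4  0.3 -5.4] g 50.0
shift now-axes [ 0.9  0.1 27.8] after-turn axes [ 0.9  0.1 27.8] turn [-0.      0.0009 -0.0001]
plate (1166, 'ctr', array([556.6,  18. ]), 'LxW', array([154.3,  85.1], dtype=float32), 'ang', 8.5, 'z', array([90.6, 96.1, 97.8]), 'mean', array([549.5,   2.7]))
```

View pics/s3c.png

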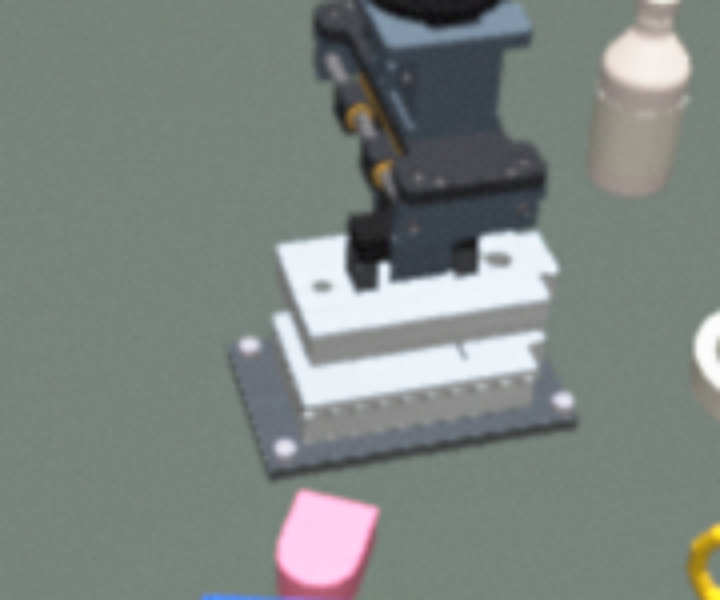

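Request:
servo_tool:
  steps:
    - [250, [0.9, 0.1, 0], [0, 0, 0]]
    - [250, [0, 0, 2], [0, 0, 0]]
    - [250, [0, 0, 2], [0, 0, 0]]
    - [250, [0, 0, 2], [0, 0, 0]]
    - [250, [0, 0, 2], [0, 0, 0]]
    - [250, [0, 0, 2], [0, 0, 0]]
    - [250, [0, 0, 0], [0, 0, 0]]
    - [250, [0, 0, 0], [0, 0, 0]]
    - [250, [0, 0, 0], [0, 0, 0]]
    - [250, [0, 0, 0], [0, 0, 0]]

```text
time_s: 18.85
ee_pos: [546.8, 17.2, 116.1]
ee_rot: [180.0, 0.0, -170.7]
force: [-0.3, -0.7, -4.4]
gripper_width: 23.7
gripper_force: 50.0
```

Run:
```python
from h import *
to(547,17.2,98.5,189.3); print(state()["torque"])
```

```text
t 18.85 pos [546.8  17.2 116.1] rpy [ 1.8000e+02  2.0000e-02 -1.7071e+02] w 23.7 F [-0.3 -0.7 -4.4] g 50.0
shift now-axes [-0.2  0.  17.6] after-turn axes [-0.2  0.  17.6] turn [ 0.      0.0003 -0.0001]
[ 0.04867615  0.01821297 -0.00478699]
```

No contact, 4 mm past the tips. Continue through the taper.

Request:
servo_tool:
  steps:
    - [250, [0, 0, 1], [0, 0, 0]]
    - [250, [0, 0, 1], [0, 0, 0]]
    - [250, [0, 0, 1], [0, 0, 0]]
    - [250, [0, 0, 1], [0, 0, 0]]
    - [250, [0, 0, 1], [0, 0, 0]]
    - [250, [0, 0, 0], [0, 0, 0]]
    - [250, [0, 0, 0], [0, 0, 0]]
    - [250, [0, 0, 0], [0, 0, 0]]
    - [250, [0, 0, 0], [0, 0, 0]]
    - [250, [0, 0, 0], [0, 0, 0]]

```text
time_s: 19.85
ee_pos: [546.8, 17.1, 111.0]
ee_rot: [180.0, 0.0, -170.7]
force: [-0.2, 0.2, -4.5]
gripper_width: 23.8
gripper_force: 50.0
```

Run:
```python
from h import *
to(547,17.2,98.5,189.3); print(state()["torque"])
```

```text
t 19.85 pos [546.8  17.1 111. ] rpy [ 1.8000e+02  1.0000e-02 -1.7071e+02] w 23.8 F [-0.2  0.2 -4.5] g 50.0
shift now-axes [-0.2  0.  12.5] after-turn axes [-0.2  0.  12.5] turn [ 0.      0.0002 -0.0001]
[0.03793414 0.04476943 0.01488119]
```

Request:
servo_tool:
  steps:
    - [250, [0, 0, 2], [0, 0, 0]]
    - [250, [0, 0, 2], [0, 0, 0]]
    - [250, [0, 0, 2], [0, 0, 0]]
    - [250, [0, 0, 2], [0, 0, 0]]
    - [250, [0, 0, 2], [0, 0, 0]]
    - [250, [0, 0, 1], [0, 0, 0]]
    - [250, [0, 0, 0], [0, 0, 0]]
    - [250, [0, 0, 0], [0, 0, 0]]
    - [250, [0, 0, 0], [0, 0, 0]]
    - [250, [0, 0, 0], [0, 0, 0]]

```text
time_s: 20.85
ee_pos: [546.8, 17.2, 100.0]
ee_rot: [180.0, 0.0, -170.7]
force: [-0.5, 0.1, -5.6]
gripper_width: 23.7
gripper_force: 50.0
```

Run:
```python
from h import *
to(547,17.2,98.5,189.3); print(state()["torque"])
```

```text
t 20.85 pos [546.8  17.2 100. ] rpy [ 1.8000e+02  1.0000e-02 -1.7071e+02] w 23.7 F [-0.5  0.1 -5.6] g 50.0
shift now-axes [-0.2 -0.   1.5] after-turn axes [-0.2 -0.   1.5] turn [ 0.0001  0.0002 -0.0001]
[ 0.07079154  0.05196549 -0.01778623]
```

Creep to contact in 0.2 mm rows.

Request:
servo_tool:
  steps:
    - [250, [0, 0, 0.3], [0, 0, 0]]
    - [250, [0, 0, 0.3], [0, 0, 0]]
    - [250, [0, 0, 0.2], [0, 0, 0]]
    - [250, [0, 0, 0.2], [0, 0, 0]]
    - [250, [0, 0, 0.2], [0, 0, 0]]
    - [250, [0, 0, 0], [0, 0, 0]]
    - [250, [0, 0, 0], [0, 0, 0]]
    - [250, [0, 0, 0], [0, 0, 0]]
    - [250, [0, 0, 0], [0, 0, 0]]
    - [250, [0, 0, 0], [0, 0, 0]]

```text
time_s: 21.85
ee_pos: [546.7, 17.2, 98.8]
ee_rot: [180.0, 0.0, -170.7]
force: [-0.1, 0.6, -5.6]
gripper_width: 23.4
gripper_force: 50.0
```

Request:
servo_tool:
  steps:
    - [250, [0, 0, 0.2], [0, 0, 0]]
    - [250, [0, 0, 0.2], [0, 0, 0]]
    - [250, [0, 0, 0.2], [0, 0, 0]]
    - [250, [0, 0, 0], [0, 0, 0]]
    - [250, [0, 0, 0], [0, 0, 0]]
    - [250, [0, 0, 0], [0, 0, 0]]
    - [250, [0, 0, 0], [0, 0, 0]]
    - [250, [0, 0, 0], [0, 0, 0]]
    - [250, [0, 0, 0], [0, 0, 0]]
    - [250, [0, 0, 0], [0, 0, 0]]

```text
time_s: 22.85
ee_pos: [546.7, 17.2, 98.1]
ee_rot: [180.0, 0.0, -170.7]
force: [0.4, 0.8, -5.5]
gripper_width: 24.1
gripper_force: 50.0
```

Request:
servo_tool:
  steps:
    - [250, [0, 0, 0.2], [0, 0, 0]]
    - [250, [0, 0, 0.2], [0, 0, 0]]
    - [250, [0, 0, 0], [0, 0, 0]]
    - [250, [0, 0, 0], [0, 0, 0]]
    - [250, [0, 0, 0], [0, 0, 0]]
    - [250, [0, 0, 0], [0, 0, 0]]
    - [250, [0, 0, 0], [0, 0, 0]]
    - [250, [0, 0, 0], [0, 0, 0]]
    - [250, [0, 0, 0], [0, 0, 0]]
    - [250, [0, 0, 0], [0, 0, 0]]

```text
time_s: 23.85
ee_pos: [546.7, 17.2, 98.1]
ee_rot: [180.0, 0.0, -170.7]
force: [-3.6, -0.1, 3.6]
gripper_width: 23.7
gripper_force: 50.0
```

Request:
servo_tool:
  steps:
    - [250, [0, 0, 0.2], [0, 0, 0]]
    - [250, [0, 0, 0], [0, 0, 0]]
    - [250, [0, 0, 0.1], [0, 0, 0]]
    - [250, [0, 0, 0], [0, 0, 0]]
    - [250, [0, 0, 0], [0, 0, 0]]
    - [250, [0, 0, 0], [0, 0, 0]]
    - [250, [0, 0, 0], [0, 0, 0]]
    - [250, [0, 0, 0], [0, 0, 0]]
    - [250, [0, 0, 0], [0, 0, 0]]
    - [250, [0, 0, 0], [0, 0, 0]]

```text
time_s: 24.85
ee_pos: [546.8, 17.2, 98.1]
ee_rot: [180.0, 0.0, -170.7]
force: [-4.6, -0.6, 6.0]
gripper_width: 24.1
gripper_force: 50.0
```

Run:
```python
from h import *
f=cams.grab_frame("side"); w=pts(f)
print("plate",rect(w,(547,17),110,60,74))
for o in look_for(f,"reject_mid")[:2]:
    c,r=map(int,map(round,o["at"])); print(round(o["confidence"],2),w[r,c].round(0),f["color"][r,c])
to(547,17.2,98.5,189.3); print(state()["torque"])
cv2.imwrite("pics/s4c.png",cv2.resize(f["color"][130:280,200:380,::-1],None,fx=4,fy=4))
```

```text
plate (1099, 'ctr', array([556. ,  17.8]), 'LxW', array([155.2,  83.5], dtype=float32), 'ang', 8.9, 'z', array([64.3, 68. , 69.9]), 'mean', array([547.6,   3. ]))
0.77 [ 494. -280.   35.] [234 184 125]
0.77 [ 488. -128.   30.] [255 209 241]
t 24.95 pos [546.7  17.2  98.1] rpy [ 1.8000e+02  2.0000e-02 -1.7071e+02] w 23.3 F [-5.   0.   7.3] g 50.0
shift now-axes [-0.3 -0.  -0.4] after-turn axes [-0.3 -0.  -0.4] turn [ 0.0001  0.0003 -0.0001]
[0.03635736 0.71570585 0.05669538]
```

View pics/s4c.png

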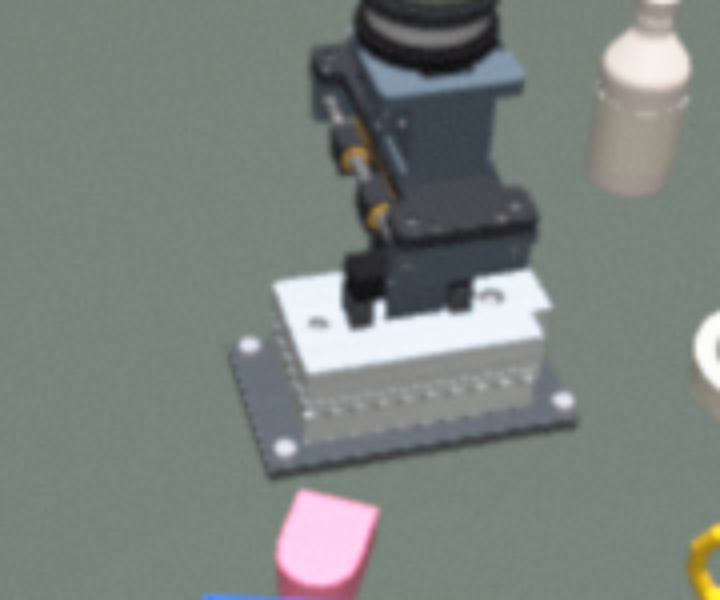

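Request:
servo_tool:
  steps:
    - [250, [0.1, 0, 0.2], [0, 0, 0]]
    - [250, [0.1, 0, 0.2], [0, 0, 0]]
    - [250, [0, 0, 0.2], [0, 0, 0]]
    - [250, [0, 0, 0], [0, 0, 0]]
    - [250, [0, 0, 0], [0, 0, 0]]
    - [250, [0, 0, 0], [0, 0, 0]]
    - [250, [0, 0, 0], [0, 0, 0]]
    - [250, [0, 0, 0], [0, 0, 0]]
    - [250, [0, 0, 0], [0, 0, 0]]
    - [250, [0, 0, 0], [0, 0, 0]]

```text
time_s: 25.95
ee_pos: [546.7, 17.2, 98.1]
ee_rot: [-180.0, 0.1, -170.7]
force: [-5.4, 0.7, 9.5]
gripper_width: 23.8
gripper_force: 50.0
```

Request:
servo_tool:
  steps:
    - [250, [0, 0, 0.2], [0, 0, 0]]
    - [250, [0, 0, 0.2], [0, 0, 0]]
    - [250, [0, 0, 0.2], [0, 0, 0]]
    - [250, [0, 0, 0], [0, 0, 0]]
    - [250, [0, 0, 0], [0, 0, 0]]
    - [250, [0, 0, 0], [0, 0, 0]]
    - [250, [0, 0, 0], [0, 0, 0]]
    - [250, [0, 0, 0], [0, 0, 0]]
    - [250, [0, 0, 0], [0, 0, 0]]
    - [250, [0, 0, 0], [0, 0, 0]]

```text
time_s: 26.95
ee_pos: [546.7, 17.2, 98.1]
ee_rot: [-180.0, 0.1, -170.7]
force: [-6.0, -0.1, 14.5]
gripper_width: 23.9
gripper_force: 50.0
```

Request:
servo_tool:
  steps:
    - [250, [0, 0, 0], [0, 0, 0]]
    - [250, [0, 0, 0], [0, 0, 0]]
    - [250, [0, 0, 0], [0, 0, 0]]
    - [250, [0, 0, 0], [0, 0, 0]]
    - [250, [0, 0, 0], [0, 0, 0]]
    - [250, [0, 0, 0], [0, 0, 0]]
    - [250, [0, 0, 0], [0, 0, 0]]
    - [250, [0, 0, 0], [0, 0, 0]]
    - [250, [0, 0, 0], [0, 0, 0]]
    - [250, [0, 0, 0], [0, 0, 0]]

```text
time_s: 27.95
ee_pos: [546.7, 17.2, 98.0]
ee_rot: [-180.0, 0.1, -170.7]
force: [-5.5, 1.3, 13.5]
gripper_width: 24.1
gripper_force: 50.0
```

Steady at about 14 N, closed on the dowels, with the cork in the bin.

```bash
python3 -c "
from h import *
print(ticket.job_done())"
```

```text
the job is handed in; nothing more can be done
None
```

The rejected cork lift is in the blue bin, and the upper mould half is home on both dowels with the tabs together. I handed the job in with the arm still gripping it and pushing down at about 14 N; the verdict was not shown.

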